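# Make up a lino block in a letterpress chase

### The job

Make up the small iron chase lengthwise (its side furniture follows later): starting at the head, the end bar with two lugs on its outside, lay the wide wooden furniture against the head bar, then the lino block face up, the narrow furniture and last the steel quoin, flat on the bench in one straight row down the middle of the chase, their equal 62 mm sides across it. Close each piece up to the one before, with no more than a few millimetres between; the slack may stay at the foot bar. Then set the wooden planer squarely on top of the block, ready for tapping it down, and leave the brass weight, the grey tin and the black loupe where they stand.

Things in the scene. Friction and masses are not known exactly. Their poses are not given: they have to be found in the camera images.
- chase: Dark iron chase: open frame without floor, flat on the bench, fixed, at any angle. Opening 127 mm (x) by 203 mm (y), bars 14 mm wide, 16 mm high. Origin at bench level in the centre of the opening. +y points to the head bar (inner face at y = +101.5 mm), which has two lugs, 84 mm apart, 16 mm long, on its outer side; the plain foot bar's inner face is at y = -101.5 mm.
- wide_furniture: Wide furniture: pale wooden spacer with two grooves along its top, 62 mm (x) by 50 mm (y) by 16 mm high; origin at the centre of its underside. Grip across the 62 mm length. In the row its x lies along the chase's x (either way round).
- narrow_furniture: Narrow furniture: pale wooden spacer with one groove along its top, 62 mm (x) by 25 mm (y) by 16 mm high; origin at the centre of its underside. Grip across the 62 mm length. In the row its x lies along the chase's x (either way round).
- lino_block: Printing block: plywood mount with a brown lino face cut with a sprig of leaves in a border, 62 mm (x) by 80 mm (y) by 23 mm high; origin at the centre of its underside, face upward (z). Grip across the 62 mm side. In the row its x lies along the chase's x (either way round).
- quoin: Steel quoin: bright steel bar with an oblique seam and a dark key socket in its top, 62 mm (x) by 30 mm (y) by 16 mm high; origin at the centre of its underside. Not to be turned with a key. Grip across the 62 mm length. In the row its x lies along the chase's x (either way round). The row of four measures 185 mm in all; 32 mm stay free at each side of it.
- planer: Planer: plain darker wooden block with a finger groove along each long side, 58 mm (x) by 78 mm (y) by 42 mm high; origin at the centre of its underside. Grip across the 58 mm side. On the lino block its x lies along the block's x (either way round).
- weight: Bystander: pale brass paper weight with a knob on top, 47 mm across, 61 mm high, between the chase and the robot; origin at the centre of its underside. Not to be disturbed.
- grey_tin: Bystander: plain grey round tin, 69 mm across, 75 mm high, at the far right; origin at the centre of its underside. Not to be disturbed.
- loupe_stand: Bystander: black stand loupe, 42 mm across, 40 mm high, beyond the chase; origin at the centre of its underside. Not to be disturbed.
Not all that is in view belongs to the job. What is shaped like the wide_furniture but turquoise is not meant.

How it is judged:
By the outcome, as a careful person would: the job done as asked, in the order asked, and still so for the second after the job is handed in, with the robot touching nothing.
It also fails if it takes over 99 s, if anything falls off the work surface, if the arm or the gripper's body presses on something with over 40 N, if the wrist force passes 120 N, or if a joint passes its speed limit or range.

### The arm

A 6-joint arm with a two-finger parallel gripper is mounted at the origin on the work surface; the furniture and walls round the work are solid. World frame = base frame: x ahead of the robot, y to its left, z up, the work surface at z = 0. Lengths are in m, angles in rad, forces in N, time in s.
With the tool pointing down it reaches from about 0.35 to 0.975 m from the base axis. Payload 7.1 kg.
Tool frame: the origin (TCP) lies midway between the tips of the shut fingers; the grasp point (between the pads) lies 19 mm behind it (env.grasp_offset is the distance from the TCP to the grasp point, in m); z points along the fingers, y is the line along which they close (so a half turn about z gives the same grasp; the last joint's range is limited). The gripper opens to 88 mm and grips with 3 to 60 N. Pads are 20 mm wide; open, the fingers measure 115 mm over their backs; the gripper's body (75 mm by 178 mm) begins 61 mm behind the grasp point.
Start: joints at [1.232, 0.423, 1.63, -0, 1.089, -0.019], TCP at [0.196, 0.593, 0.223] pointing down, gripper open.
Joint ranges: [-3, 3], [-0.9, 2.11], [0.09, 2.58], [-1.31, 4.45], [0.11, 2.69], [-2.54, 2.54]. Speed limits (rad/s): [2.39, 2.39, 3.01, 3.14, 3.14, 3.14].

### API

Orientations are given as a rotation vector (axis times angle).
In Python, from station import telemetry, optics, env gives the robot as it stands.
- The arm moves only by the tool jog_arm, never from a script. Its argument "motion" is text: rows parted by semicolons, each of 6 numbers parted by spaces: the shift along the tool's x, y, z each as a share of 40 cm, from -1 to 1, then the turn, a rotation vector about the tool's x, y, z each as a share of 0.5 rad, from -1 to 1. A call has 1 to 12 rows; each row is the pose to reach, as a shift and turn from the pose commanded when the call began, along the tool's axes at that moment; what a row does not reach only later rows make up. A row lasts 1/8 s, in which the tool goes at most 62.5 mm and 10.7 degrees, less where a joint would pass 70% of its speed; a pose out of reach is approached as far as the arm can. A call with a number of a shift or a turn outside -1 to 1 is refused whole. A call with a gripper value outside its range is refused whole. "gripper" is the opening, from -1 (shut) to 1 (fully open), set as the call begins (left out, the last holds). The fingers move at their own pace and stop on an object; "force" is the grip in N (left out, the last holds). Time passes only in rows, so rows that repeat a pose let the fingers close. It gives the time, the measured TCP pose, the force, the opening and the grip force at its end, in the units of the state.
- telemetry.state(): the state, without advancing time (a new reading comes with each control period).
- optics.grab_frame(name): name is "scene" or "top" or "wrist"; returns a dict with "pixels" (480x640x3 uint8, blue, green, red), "K" (3x3 intrinsics, pixels), "dist_coeffs" ([k1, k2, p1, p2, k3] as OpenCV has them; the pictures are not rectified), "R" (3x3) and "t" (3): a world point X has camera coordinates R X + t; the wrist camera has in their place "T_tool_cam" (4x4, takes a point from camera to tool coordinates, whose origin is the TCP and whose axes are the flange's). Camera axes: x right, y down, z forward; pixel columns grow to the right and rows downward; lengths in m; the calibration is good to about 2 mm. A picture is of the moment at which its call begins: read the wrist's pose just before it. There is no depth.
- env.finish_job(): hands the job in; it is judged then, once.
The state is a dict: "clock": time; "joints": joint angles; "qd": joint speeds; "effort": joint torques, N m; "ee_pos": TCP position; "tcp_rot": TCP orientation; "force": force on the tool from outside, world axes, zero at the start; "moment": the same for the moment, N m; "opening": finger opening in m; "finger_force": force on a finger pad.
Only numpy, scipy, OpenCV 4.12 (cv2) and the standard library are available. Lean on these libraries where they do the work, as an engineer would, in place of code of your own. Each camera call takes 0.05 s, during which the arm holds its last target. There are 200 camera calls.

## Working session

There is one attempt and no reset: what is moved stays moved. The work goes in short steps, Python scripts to look and compute and a tool call to move; the robot and the scene stay as the last step left them, time stands still between calls to the robot, and variables do not carry over. Pictures are saved under pics/ and viewed, at most 14 in all, crops included, and the job is handed in when it is done.

Besides the shell and the picture viewer there is one more tool, called after "Request:" by a JSON object that holds its "fn" and its "kwargs", one argument or row to a line. jog_arm: Moves the arm, as the interface text tells. Its arguments: {"type":"object","properties":{"motion":{"type":"string"},"gripper":{"type":"number"},"force":{"type":"number"}},"required":["motion"]}

```bash
ls; mkdir -p pics; python3 - <<'E'
from station import telemetry, optics, env
import cv2,numpy as np
for n in("top","scene"):
    f=optics.grab_frame(n); cv2.imwrite(f"pics/{n}0.png",f["pixels"]); print(n,f["K"],f["dist_coeffs"],-np.array(f["R"]).T@f["t"]); print(f["R"])
s=telemetry.state(); print(s, env.grasp_offset)
E
```

```text
pics
top [[505.47567536   0.         319.52937221]
 [  0.         505.47567536 242.37963896]
 [  0.           0.           1.        ]] [-0.0373794  0.         0.         0.         0.       ] [0.49780149 0.05435847 1.200322  ]
[[ 0.00789683 -0.99996445 -0.00295743]
 [-0.99671943 -0.0076329  -0.08057365]
 [ 0.08054821  0.003584   -0.99674427]]
scene [[483.47747398   0.         316.85344487]
 [  0.         483.47747398 228.2673688 ]
 [  0.           0.           1.        ]] [-0.11285545  0.          0.          0.          0.        ] [ 0.07281739 -0.60500726  0.69958474]
[[ 0.8075778  -0.58949684  0.01765137]
 [-0.35291533 -0.50702073 -0.78637189]
 [ 0.47251335  0.62882704 -0.61750116]]
{'clock': 0.1, 'joints': array([ 1.23197670e+00,  4.23761558e-01,  1.63056069e+00,  8.76878510e-06,
        1.08864169e+00, -1.90093194e-02]), 'qd': array([-0.0005492 , -0.00337617, -0.00062241, -0.00113063, -0.00127948,
        0.00107278]), 'effort': array([ 5.19615460e-04, -5.45616353e+01, -2.74325609e+01,  6.44970476e-02,
        1.88517506e-02, -4.89409149e-05]), 'ee_pos': array([0.19630841, 0.59285681, 0.22200202]), 'tcp_rot': array([-5.00184871e-01, -3.10126325e+00,  2.11727643e-03]), 'force': array([-0.79992079, -0.31388828, -0.11148377]), 'moment': array([0.07041775, 0.03331517, 0.01308462]), 'finger_force': 0.0, 'opening': 0.08745293029017716} 0.0187
```

View pics/top0.png

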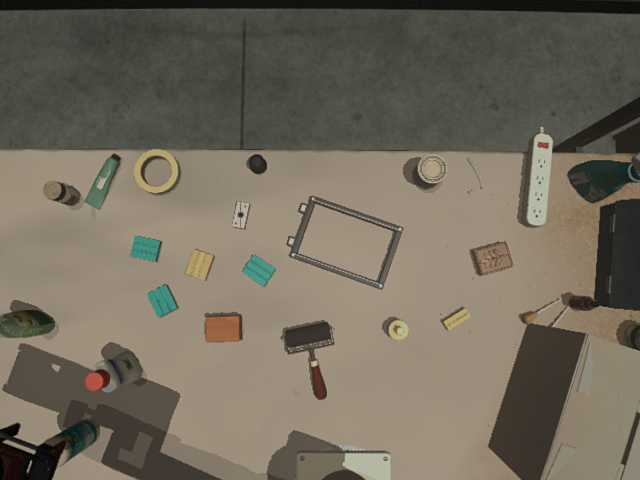

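View pics/scene0.png

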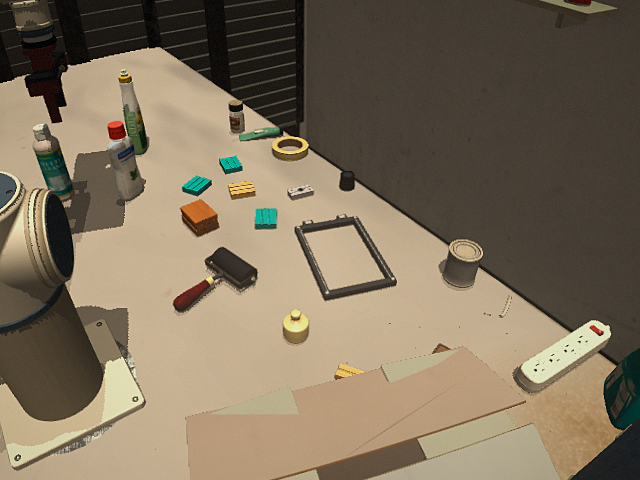

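The top view shows these parts:
- chase at (346,242), lugs on its left end at (303,208) and (291,241)
- lino block at (491,258)
- narrow furniture at (457,319)
- quoin at (241,214)
- planer at (223,327)
- weight at (398,328), tin at (431,170), loupe at (257,163)

Candidates for the wide furniture are the pale one at (199,264) and the turquoise ones at (146,248), (163,300) and (259,270). The pale wooden one with two grooves fits the description, because turquoise is excluded. I'll confirm this in an enlarged crop.

```bash
cat > h.py <<'E'
from station import telemetry, optics, env
import cv2, numpy as np
from scipy.spatial.transform import Rotation as Ro
def cast(px,f,z,R=None,t=None):
    R=np.array(f["R"]) if R is None else R; t=np.array(f["t"]) if t is None else t
    u=cv2.undistortPoints(np.float64(px).reshape(-1,1,2),np.array(f["K"]),np.array(f["dist_coeffs"])).reshape(-1,2)
    d=np.c_[u,np.ones(len(u))]@R; c=-R.T@t
    return (c+d*((z-c[2])/d[:,2])[:,None])[:,:2]
def rect(P):
    (c,(a,b),_)=cv2.minAreaRect(np.float32(P*1000)); bx=cv2.boxPoints(cv2.minAreaRect(np.float32(P*1000)))
    e=bx[1]-bx[0],bx[2]-bx[1]; l=max(e,key=np.linalg.norm)
    return np.round(c,1),np.round(sorted((a,b)),1),round(float(np.degrees(np.arctan2(l[1],l[0]))%180),1)
def wrist(name=None):
    s=telemetry.state(); f=optics.grab_frame("wrist")
    T=np.eye(4); T[:3,:3]=Ro.from_rotvec(s["tcp_rot"]).as_matrix(); T[:3,3]=s["ee_pos"]
    M=np.linalg.inv(T@np.array(f["T_tool_cam"])); f["R"]=M[:3,:3]; f["t"]=M[:3,3]
    if name: cv2.imwrite(f"pics/{name}.png",f["pixels"])
    return f
def go(x,y,z,yaw):
    """print shares for TCP to x,y,z (mm) with tool y-axis along world angle yaw (deg, mod 180), tool down"""
    s=telemetry.state(); R=Ro.from_rotvec(s["tcp_rot"]); m=R.as_matrix()
    best=None
    for k in(0,180):
        a=np.radians(yaw+k); Y=np.array([np.cos(a),np.sin(a),0]); Z=np.array([0,0,-1.]); X=np.cross(Y,Z)
        rv=(R.inv()*Ro.from_matrix(np.c_[X,Y,Z])).as_rotvec()
        if best is None or np.linalg.norm(rv)<np.linalg.norm(best): best=rv
    d=m.T@(np.array([x,y,z])/1000-s["ee_pos"])
    print("go",np.round(d/.4,4),np.round(best/.5,3),"q6",round(s["joints"][5],2),"t",round(s["clock"],2),"pos",np.round(s["ee_pos"]*1000,1),"F",np.round(s["force"],1),"op",round(s["opening"]*1000,1))
E
cat > m.py <<'E'
from h import *
f=optics.grab_frame("top"); im=f["pixels"]
lab=cv2.cvtColor(im,cv2.COLOR_BGR2LAB).astype(float)
def obj(n,px,h,sz,r=34,th=18):
    x,y=px; w=lab[y-r:y+r,x-r:x+r]; bg=np.median(w.reshape(-1,3),0)
    d=np.abs(w-bg); m=((d[...,0]*.6+d[...,1]+d[...,2])>th).astype(np.uint8)
    cs,_=cv2.findContours(m,cv2.RETR_EXTERNAL,cv2.CHAIN_APPROX_NONE)
    c=max(cs,key=lambda c:cv2.contourArea(c) if cv2.pointPolygonTest(c,(r,r),True)>-8 else 0).reshape(-1,2)+[x-r,y-r]
    print(n,*rect(cast(c,f,h/2e3)),"expect",sz)
obj("wide",(199,264),16,"50x62");obj("narrow",(457,319),16,"25x62",26);obj("lino",(491,258),23,"62x80")
obj("quoin",(241,214),16,"30x62",26);obj("planer",(223,327),42,"58x78");obj("weight",(398,329),61,"47",22)
obj("tin",(431,170),75,"69");obj("loupe",(257,163),40,"42",22)
m=(lab[...,0]<100).astype(np.uint8); m[:180]=0;m[300:]=0;m[:,:280]=0;m[:,415:]=0
cs,hi=cv2.findContours(m,cv2.RETR_CCOMP,cv2.CHAIN_APPROX_NONE)
for c,k in zip(cs,hi[0]):
    if cv2.contourArea(c)>2000: print("chase","hole" if k[3]>=0 else "outer",*rect(cast(c.reshape(-1,2),f,.008)))
print("lugs",cast([(303,208),(291,241)],f,.008)*1000)
a=cv2.resize(im[225:325,115:285],None,fx=4,fy=4,interpolation=cv2.INTER_CUBIC); cv2.imwrite("pics/crop1.png",a)
E
python3 m.py
```

```text
wide [540.  342.1] [55.3 63.7] 160.6 expect 50x62
narrow [ 418.8 -260.1] [31.7 67.2] 122.2 expect 25x62
lino [ 560.4 -347.1] [68.5 91.6] 106.4 expect 62x80
quoin [658.9 247.5] [36.2 64.8] 169.1 expect 30x62
planer [394.9 280.6] [68.8 88.4] 91.4 expect 58x78
weight [ 396.2 -115.9] [46.  61.4] 63.9 expect 47
tin [ 771.7 -201. ] [24.6 37.5] 151.3 expect 69
loupe [779.7 209.2] [43.8 49.5] 46.1 expect 42
lugs [[675.95296339  98.63863674]
 [596.91445655 126.21942083]]
```

View pics/crop1.png

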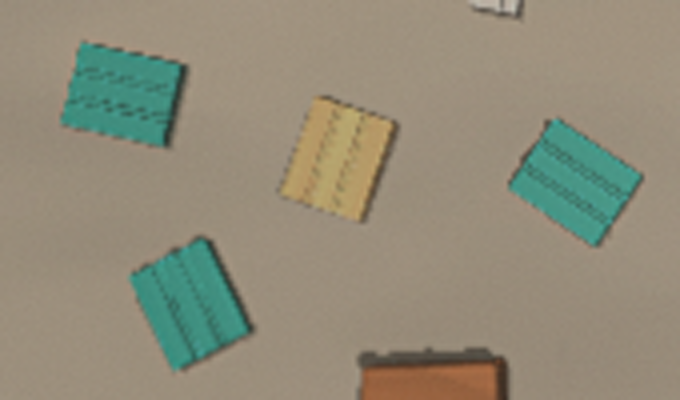

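The crop confirms the pale two-groove piece at (199,264) as the wide furniture. The measured sizes fit apart from shadow rims. The lugs come out 83.7 mm apart, against 84 given. The chase threshold needs fixing, then I'll move over the wide furniture for a wrist look.

```bash
cat > c.py <<'E'
from h import *
f=optics.grab_frame("top"); L=cv2.cvtColor(f["pixels"],cv2.COLOR_BGR2LAB)[...,0]
for th in(80,90,110,120):
    m=(L<th).astype(np.uint8); m[:190]=0;m[295:]=0;m[:,:282]=0;m[:,410:]=0
    m=cv2.morphologyEx(m,cv2.MORPH_CLOSE,np.ones((3,3)))
    cs,hi=cv2.findContours(m,cv2.RETR_CCOMP,cv2.CHAIN_APPROX_NONE)
    for c,k in zip(cs,hi[0]):
        if cv2.contourArea(c)>2000: print(th,"hole" if k[3]>=0 else "outer",*rect(cast(c.reshape(-1,2),f,.008)))
print(np.round(f["pixels"][200:290:30,300:400:30].mean(2)), optics.grab_frame("wrist")["T_tool_cam"])
go(540,342,200,160.6)
E
python3 c.py
```

```text
110 outer [599.    4.5] [156.4 250.8] 70.9
110 hole [596.2  -2.1] [130.3 202.3] 70.8
120 outer [599.1   4.4] [157.5 250.9] 70.8
120 hole [595.7  -2.3] [129.5 201.6] 70.8
[[142. 144. 141. 142.]
 [ 77. 144. 143. 127.]
 [ 71. 146. 147.  95.]] [[-1.12025544e-03 -9.59524574e-01 -2.81622685e-01  7.67182140e-02]
 [ 9.99999081e-01 -8.59909652e-04 -1.04803337e-03 -8.82898426e-05]
 [ 7.63443711e-04 -2.81623600e-01  9.59524656e-01 -1.61739358e-01]
 [ 0.00000000e+00  0.00000000e+00  0.00000000e+00  1.00000000e+00]]
go [-1.0129 -0.3259  0.056 ] [-1.000e-03 -1.000e-03 -3.104e+00] q6 -0.02 t 0.25 pos [196.4 593.1 222.3] F [ 0.1 -0.8  0.3] op 88.2
```

Chase centre is about (596,-2) mm. Its +y axis is at 70.8°, and the lugs agree (70.5°). I'll lift over the bottles, then travel.

Request:
{"fn": "jog_arm", "kwargs": {
  "motion": "0 0 -0.25 0 0 0; 0 0 -0.25 0 0 0; -1 -0.326 -0.25 0 0 -0.4; -1 -0.326 -0.25 0 0 -0.8; -1 -0.326 -0.25 0 0 -1; -1 -0.326 -0.25 0 0 -1; -1 -0.326 -0.25 0 0 -1; -1 -0.326 -0.25 0 0 -1; -1 -0.326 -0.25 0 0 -1; -1 -0.326 -0.25 0 0 -1; -1 -0.326 -0.25 0 0 -1",
  "gripper": 1
}}

```text
clock: 1.62
ee_pos: [0.5347, 0.3438, 0.3223]
tcp_rot: [0.282, -3.128, -0.0]
force: [-0.6, -0.1, 0.3]
opening: 0.0877
finger_force: 0.0
```

Request:
{"fn": "jog_arm", "kwargs": {
  "motion": "0 0 0.1 0 0 -1; 0 0 0.1 0 0 -1; 0 0 0.1 0 0 -1"
}}

```text
clock: 2.0
ee_pos: [0.5334, 0.345, 0.2821]
tcp_rot: [1.058, -2.957, -0.0]
force: [0.1, 0.3, 0.2]
opening: 0.0879
finger_force: 0.0
```

Request:
{"fn": "jog_arm", "kwargs": {
  "motion": "0 0 0.1 0 0 -1; 0 0 0.1 0 0 -1; 0 0 0.1 0 0 -1; 0 0 0.1 0 0 -1"
}}

```text
clock: 2.5
ee_pos: [0.5339, 0.345, 0.2428]
tcp_rot: [1.749, -2.609, -0.0]
force: [0.3, -0.3, 0.2]
opening: 0.0879
finger_force: 0.0
```

```bash
cat > w.py <<'E'
from h import *
import sys
def fit(px,h,name=None,hue=None,th=22):
    """object near world px (mm): segment in wrist view, fit at half height"""
    f=wrist(name); im=f["pixels"]
    lab=cv2.cvtColor(im,cv2.COLOR_BGR2LAB).astype(float)
    c=np.array([px[0]/1e3,px[1]/1e3,h/1e3]); q=cv2.projectPoints(c.reshape(1,3),cv2.Rodrigues(f["R"])[0],f["t"],np.array(f["K"]),np.array(f["dist_coeffs"]))[0].ravel()
    d=np.abs(lab-np.median(lab.reshape(-1,3),0)); m=((d[...,0]*.5+d[...,1]+d[...,2])>th).astype(np.uint8)
    if hue: hv=cv2.cvtColor(im,cv2.COLOR_BGR2HSV); m=cv2.inRange(hv,np.array(hue[0]),np.array(hue[1]))
    m=cv2.morphologyEx(m,cv2.MORPH_OPEN,np.ones((5,5))); m=cv2.morphologyEx(m,cv2.MORPH_CLOSE,np.ones((9,9)))
    cs,_=cv2.findContours(m,cv2.RETR_EXTERNAL,cv2.CHAIN_APPROX_NONE)
    for k in sorted(cs,key=lambda k:-cv2.pointPolygonTest(k,tuple(map(float,q)),True))[:2]:
        if cv2.contourArea(k)>400: print("px",np.round(q),"at h/2",*rect(cast(k.reshape(-1,2),f,h/2e3)),"at h",*rect(cast(k.reshape(-1,2),f,h/1e3)))
E
python3 - <<'E'
from w import *
fit((540,342),16,"w1"); go(540,342,150,160.6)
E
```

```text
px [311. 205.] at h/2 [572.3 450.8] [ 661.3 1025. ] 157.5 at h [571.  447.2] [ 648.  1004.3] 157.5
px [311. 205.] at h/2 [570.6 472.7] [63.2 70.3] 77.9 at h [569.3 468.7] [61.9 68.9] 77.9
go [ 0.001  -0.0163  0.2321] [ 0.     0.    -0.106] q6 -2.2 t 2.55 pos [534.1 344.9 242.8] F [-0.3 -0.3  0.3] op 87.8
```

View pics/w1.png

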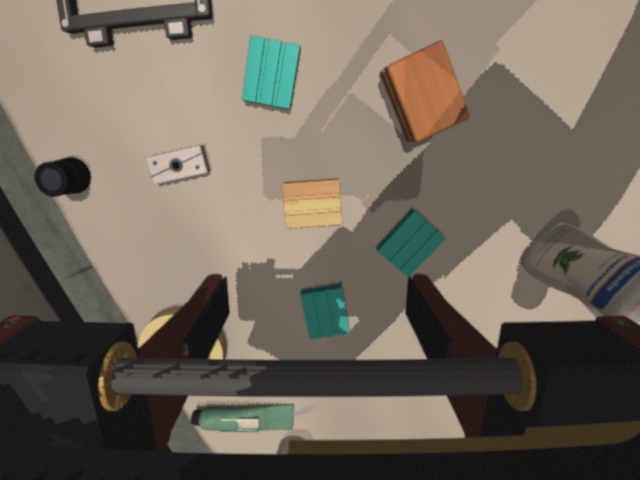

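The wrist view shows the pale piece at (312,204), the quoin at (177,164) and the planer at (425,90). q6 = -2.2 is close to its limit and would exceed it at the chase, so I'll use the half-turned grasp by turning about +3.09 rad.

Request:
{"fn": "jog_arm", "kwargs": {
  "motion": "0 0 0 0 0 1; 0 0 0 0 0 1; 0 0 0 0 0 1"
}}

```text
clock: 2.92
ee_pos: [0.5346, 0.3444, 0.2429]
tcp_rot: [-1.038, 2.965, 0.0]
force: [0.6, 0.1, 1.7]
opening: 0.0879
finger_force: 0.0
```

Request:
{"fn": "jog_arm", "kwargs": {
  "motion": "0 0 0 0 0 1; 0 0 0 0 0 1; 0 0 0 0 0 1"
}}

```text
clock: 3.3
ee_pos: [0.5346, 0.3443, 0.2429]
tcp_rot: [-0.272, 3.13, 0.0]
force: [-0.4, 0.1, 0.1]
opening: 0.0877
finger_force: 0.0
```

Request:
{"fn": "jog_arm", "kwargs": {
  "motion": "0 0 0 0 0 1; 0 0 0 0 0 1; 0 0 0 0 0 1"
}}

```text
clock: 3.68
ee_pos: [0.5346, 0.3444, 0.2429]
tcp_rot: [0.511, 3.1, 0.0]
force: [0.2, 0.1, -0.2]
opening: 0.0878
finger_force: 0.0
```

Request:
{"fn": "jog_arm", "kwargs": {
  "motion": "0 0 0 0 0 1; 0 0 0 0 0 1; 0 0 0 0 0 1"
}}

```text
clock: 4.05
ee_pos: [0.5347, 0.3443, 0.2429]
tcp_rot: [1.262, 2.877, 0.0]
force: [0.9, -0.7, -0.2]
opening: 0.0876
finger_force: 0.0
```

Request:
{"fn": "jog_arm", "kwargs": {
  "motion": "0 0 0 0 0 1; 0 0 0 0 0 1; 0 0 0 0 0 1"
}}

```text
clock: 4.42
ee_pos: [0.5347, 0.3443, 0.2429]
tcp_rot: [-1.934, -2.475, -0.0]
force: [0.6, 0.0, -0.0]
opening: 0.0877
finger_force: 0.0
```

Request:
{"fn": "jog_arm", "kwargs": {
  "motion": "0 0 0 0 0 1; 0 0 0 0 0 1; 0 0 0 0 0 1; 0 0 0 0 0 1"
}}

```text
clock: 4.92
ee_pos: [0.5347, 0.3442, 0.2429]
tcp_rot: [-2.48, -1.928, -0.0]
force: [0.4, -0.5, 0.3]
opening: 0.0877
finger_force: 0.0
```

```bash
python3 - <<'E'
from w import *
fit((540,342),16,None,((12,70,110),(32,255,255)))
fit((395,281),42,"w2",((4,140,40),(14,255,255)))
go(540,342,120,160.6)
E
```

```text
px [322. 205.] at h/2 [538.8 340.3] [52.3 64.2] 161.7 at h [539.1 341.9] [51.3 62.9] 161.7
px [208. 294.] at h/2 [383.7 292.7] [41.6 60.1] 2.9 at h [393.  299.6] [39.3 56.9] 2.9
go [-0.002   0.0138  0.307 ] [-0.    -0.     0.183] q6 0.8 t 5.03 pos [534.9 344.1 242.8] F [ 0.3 -0.6  0.4] op 87.9
```

Request:
{"fn": "jog_arm", "kwargs": {
  "motion": "-0.0045 0.0117 0.15 0 0 0.143; -0.0045 0.0117 0.3 0 0 0.143; -0.0045 0.0117 0.45 0 0 0.143; -0.0045 0.0117 0.55 0 0 0.143; -0.0045 0.0117 0.595 0 0 0.143; -0.0045 0.0117 0.595 0 0 0.143; -0.0045 0.0117 0.595 0 0 0.143"
}}

```text
clock: 5.9
ee_pos: [0.5405, 0.3417, 0.0065]
tcp_rot: [2.547, 1.839, 0.005]
force: [-0.1, -0.3, 0.4]
opening: 0.0876
finger_force: 0.0
```

```bash
python3 - <<'E'
from h import *
go(539,341.2,4,161.7)
E
```

```text
go [-0.0024 -0.0031  0.0062] [ 0.004 -0.004 -0.002] q6 0.87 t 5.9 pos [540.5 341.7   6.5] F [-0.1 -0.3  0.4] op 87.6
```

Request:
{"fn": "jog_arm", "kwargs": {
  "motion": "0 0 0 0 0 0; 0 0 0 0 0 0; 0 0 0 0 0 0; 0 0 0 0 0 0; 0 0 0 0 0 0; 0 0 0 0 0 0",
  "gripper": -1,
  "force": 20
}}

```text
clock: 6.65
ee_pos: [0.5395, 0.341, 0.0053]
tcp_rot: [2.547, 1.839, 0.001]
force: [-1.4, -0.5, 5.6]
opening: 0.0619
finger_force: 20.0
```

Request:
{"fn": "jog_arm", "kwargs": {
  "motion": "0 0 -0.08 0 0 0; 0 0 -0.16 0 0 0; 0 0 -0.16 0 0 0"
}}

```text
clock: 7.02
ee_pos: [0.5408, 0.3418, 0.0709]
tcp_rot: [2.547, 1.838, 0.007]
force: [0.3, -0.3, -0.8]
opening: 0.0618
finger_force: 20.0
```

```bash
python3 - <<'E'
from w import *
fit((539,342),60,"w3",((12,70,110),(32,255,255)))
go(596+.329*76.5,-2+.944*76.5,70,160.8)
E
```

```text
px [313. 287.] at h/2 [533.8 318.4] [66.9 82.5] 161.5 at h [538.4 332.6] [57.  70.3] 161.5
go [-0.5786  0.4066 -0.0021] [ 0.002 -0.003  0.029] q6 0.87 t 7.08 pos [539.8 341.1  69.3] F [ 1.5  0.6 -1.5] op 61.7
```

View pics/w3.png

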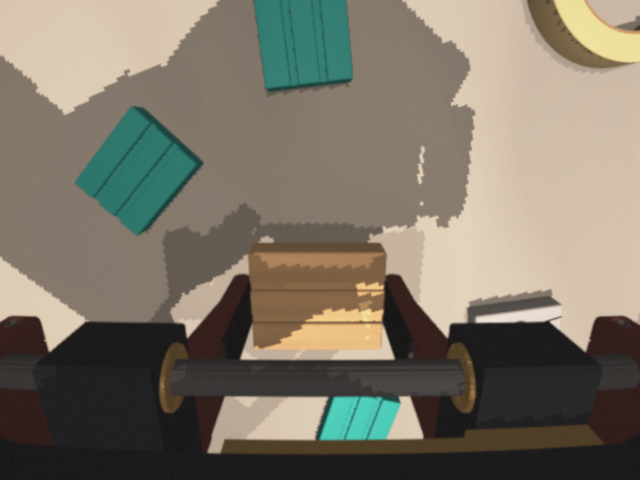

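The piece is gripped centrally (62 mm opening), seen at (315,295). Moving on to hover over the head end.

Request:
{"fn": "jog_arm", "kwargs": {
  "motion": "-0.12 0.08 -0.15 0 0 0.029; -0.27 0.19 -0.15 0 0 0.029; -0.42 0.3 -0.15 0 0 0.029; -0.54 0.38 -0.15 0 0 0.029; -0.579 0.407 -0.15 0 0 0.029; -0.579 0.407 -0.15 0 0 0.029; -0.579 0.407 -0.15 0 0 0.029"
}}

```text
clock: 7.95
ee_pos: [0.6198, 0.0699, 0.1272]
tcp_rot: [-2.56, -1.818, 0.003]
force: [-0.8, 0.9, -0.7]
opening: 0.062
finger_force: 20.0
```

```bash
python3 - <<'E'
from h import *
wrist("w4"); go(621,70,30,160.8)
E
```

```text
go [-0.0005  0.0037  0.2438] [-0.004  0.001  0.001] q6 0.43 t 8.0 pos [619.9  70.7 127.5] F [ 1.2  1.  -0.9] op 61.8
```

View pics/w4.png

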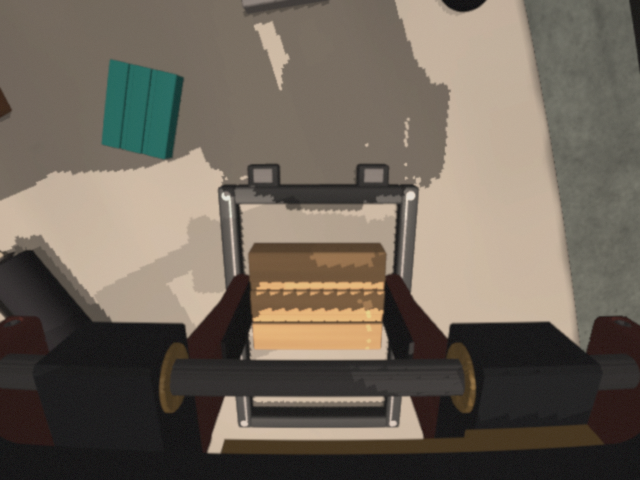

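The view shows the head bar at rows 187–203 between columns 221 and 416, lugs at (264,175) and (373,175), and the foot bar at rows 407–426. I'll cast those bar edges at z = 16 mm.

```bash
python3 - <<'E'
from h import *
f=wrist(); L=cv2.cvtColor(f["pixels"],cv2.COLOR_BGR2GRAY)
cv2.imwrite("pics/w4c.png",cv2.resize(f["pixels"][155:435,205:435],None,fx=2.1,fy=2.1,interpolation=cv2.INTER_CUBIC))
a=np.radians(70.8);Y=np.array([np.cos(a),np.sin(a)]);X=np.array([Y[1],-Y[0]]);C=np.array([596,-2])
for n,p in dict(headout=[(225,187),(412,187)],headin=[(243,203),(395,203)],lugs=[(264,166),(373,166)],footin=[(250,407),(390,407)],footout=[(242,426),(398,426)],leftin=[(240,215),(250,400)],rightin=[(398,215),(391,400)],leftout=[(220,192),(238,420)],rightout=[(418,192),(402,420)]).items():
    w=cast(p,f,.016)*1000-C; print(n,np.round(np.c_[w@X,w@Y],1).tolist())
E
```

```text
headout [[-71.1, 112.9], [71.2, 112.9]]
headin [[-58.0, 100.5], [58.9, 100.5]]
lugs [[-40.7, 128.6], [40.8, 128.6]]
footin [[-63.7, -92.1], [66.9, -92.1]]
footout [[-72.8, -115.0], [76.2, -114.9]]
leftin [[-60.9, 91.0], [-63.2, -84.0]]
rightin [[61.8, 91.0], [67.3, -84.0]]
leftout [[-75.2, 109.1], [-76.1, -107.8]]
rightout [[76.1, 109.1], [79.4, -107.7]]
```

View pics/w4c.png

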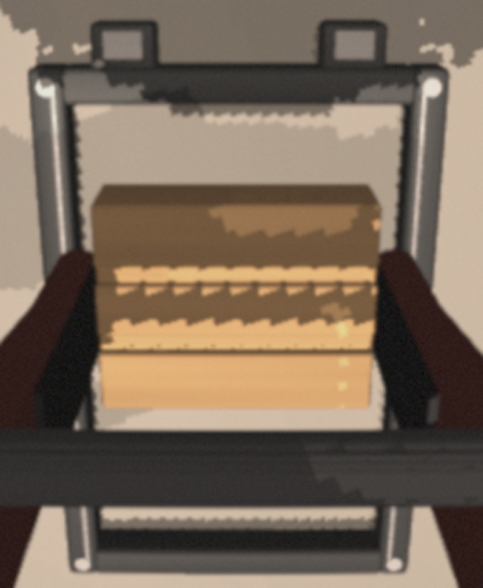

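Refined chase: centre about (596.5,-3.2), yaw 71.1°, with bar distances consistent. I'll lower 6–7 mm short of the head bar, then slide up to it.

Request:
{"fn": "jog_arm", "kwargs": {
  "motion": "-0.018 0.004 0 0 0 -0.01; -0.018 0.004 0.1 0 0 -0.01; -0.018 0.004 0.2 0 0 -0.01; -0.018 0.004 0.28 0 0 -0.01; -0.018 0.004 0.3 0 0 -0.01; -0.018 0.004 0.3 0 0 -0.01; -0.018 0.004 0.3 0 0 -0.01"
}}

```text
clock: 8.93
ee_pos: [0.6211, 0.0627, 0.0101]
tcp_rot: [2.555, 1.826, 0.003]
force: [0.3, -0.3, -1.1]
opening: 0.0618
finger_force: 20.0
```

Request:
{"fn": "jog_arm", "kwargs": {
  "motion": "0.005 0 0 0 0 0; 0.01 0 0 0 0 0; 0.01 0 0 0 0 0"
}}

```text
clock: 9.3
ee_pos: [0.6215, 0.0664, 0.0091]
tcp_rot: [2.556, 1.826, 0.001]
force: [-0.1, 0.2, -0.3]
opening: 0.0617
finger_force: 20.0
```

Request:
{"fn": "jog_arm", "kwargs": {
  "motion": "0.005 0 0 0 0 0; 0.005 0 0 0 0 0; 0.005 0 0 0 0 0"
}}

```text
clock: 9.68
ee_pos: [0.6215, 0.0667, 0.009]
tcp_rot: [2.556, 1.826, -0.003]
force: [-2.7, -9.0, 4.2]
opening: 0.0617
finger_force: 20.0
```

Contact with the head bar at about 9 N, but the piece is still some 4 mm up. I'll back off slightly, lower, then press again.

Request:
{"fn": "jog_arm", "kwargs": {
  "motion": "-0.006 0 0 0 0 0; -0.006 0 0.01 0 0 0; -0.006 0 0.012 0 0 0; -0.003 0 0.012 0 0 0; 0 0 0.012 0 0 0; 0 0 0.012 0 0 0"
}}

```text
clock: 10.42
ee_pos: [0.6217, 0.0667, 0.0049]
tcp_rot: [2.555, 1.827, -0.003]
force: [-4.9, -10.2, 14.6]
opening: 0.0619
finger_force: 20.0
```

```bash
python3 - <<'E'
from h import *
f=wrist(); cv2.imwrite("pics/w5c.png",cv2.resize(f["pixels"][130:400,190:450],None,fx=2,fy=2,interpolation=cv2.INTER_CUBIC)); go(621.5,66.7,5,161.1)
E
```

```text
go [-0.0001 -0.0006 -0.0002] [0.    0.004 0.001] q6 0.42 t 10.47 pos [621.7  66.7   4.9] F [ -5.4 -10.1  13.5] op 61.7
```

View pics/w5c.png

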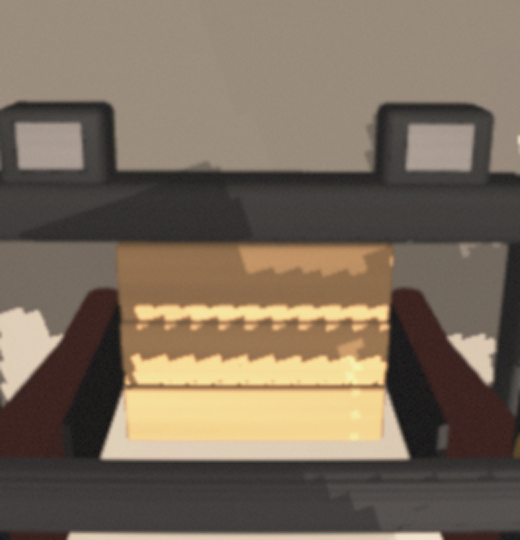

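The piece is flush with the head bar, and its sides are within about 1.3 mm of midway between the lugs. I'll release, lift and go to the lino block.

Request:
{"fn": "jog_arm", "kwargs": {
  "motion": "0 0 0 0 0 0; 0 0 0 0 0 0; 0 0 -0.1 0 0 0; 0 0 -0.25 0 0 0; 0 0 -0.4 0 0 0; 0 0 -0.45 0 0 0; 0 0 -0.45 0 0 0",
  "gripper": 0.7
}}

```text
clock: 11.35
ee_pos: [0.6226, 0.0685, 0.1848]
tcp_rot: [2.555, 1.826, 0.003]
force: [-0.2, -0.4, -0.8]
opening: 0.0741
finger_force: 0.0
```

```bash
python3 - <<'E'
from w import *
fit((620,67),16,None,((12,70,110),(32,255,255)))
go(560,-347,185,16.4)
E
```

```text
px [314. 219.] at h/2 [621.5  65. ] [51.4 64.2] 161.0 at h [622.2  66.8] [50.2 62.7] 161.0
go [-1.032   0.1909 -0.0048] [-0.002  0.    -1.232] q6 0.42 t 11.4 pos [621.4  68.3 183. ] F [-0.1  0.5 -1. ] op 74.5
```

Request:
{"fn": "jog_arm", "kwargs": {
  "motion": "-0.15 0.028 0 0 0 0; -0.3 0.056 0 0 0 -0.3; -0.45 0.084 0 0 0 -0.6; -0.6 0.112 0 0 0 -1; -0.75 0.14 0 0 0 -1; -0.9 0.168 0 0 0 -1; -1 0.186 0 0 0 -1; -1 0.186 0 0 0 -1; -1 0.186 0 0 0 -1",
  "gripper": 1
}}

```text
clock: 12.52
ee_pos: [0.5617, -0.3333, 0.1815]
tcp_rot: [-2.023, -2.399, 0.0]
force: [0.9, 0.3, 0.2]
opening: 0.0878
finger_force: 0.0
```

Request:
{"fn": "jog_arm", "kwargs": {
  "motion": "0 0 0 0 0 -0.232; 0 0 0 0 0 -0.232; 0 0 0 0 0 -0.232"
}}

```text
clock: 12.9
ee_pos: [0.5628, -0.3332, 0.1835]
tcp_rot: [-1.883, -2.514, -0.0]
force: [-0.0, -0.5, 0.3]
opening: 0.0877
finger_force: 0.0
```

```bash
python3 - <<'E'
from w import *
fit((560,-347),23,"w6"); 
fit((560,-347),23,None,((0,70,30),(22,255,255)))
fit((419,-260),16,None,((16,100,110),(32,255,255)))
go(560,-347,5,16.4)
E
```

```text
px [310. 231.] at h/2 [ 589.9 -412.5] [556.7 863.7] 16.3 at h [ 588.3 -407.2] [537.5 834. ] 16.3
px [310. 231.] at h/2 [ 558.8 -350.6] [63.1 84.6] 105.9 at h [ 558.2 -347.5] [60.9 81.7] 105.9
px [310. 231.] at h/2 [ 433.2 -521.8] [ 61.  223.4] 57.1 at h [ 436.9 -512.7] [ 58.9 215.7] 57.1
go [-0.0294 -0.0159  0.4471] [-0.    -0.    -0.001] q6 -0.84 t 13.05 pos [ 562.8 -333.9  183.8] F [ 0.3 -0.1  0.3] op 88.0
```

View pics/w6.png

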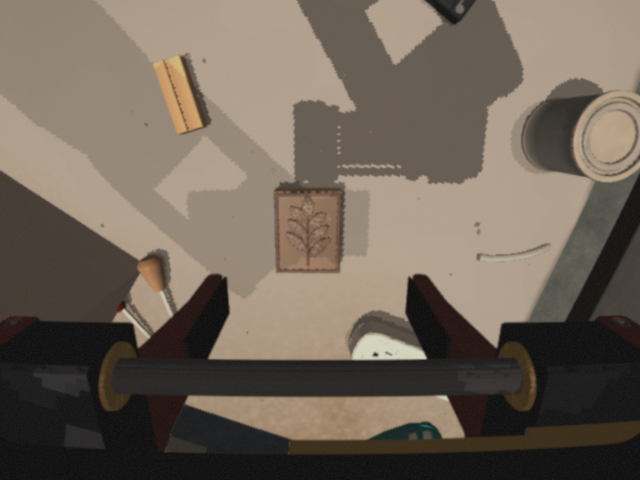

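The wrist view shows the lino block face up with its sprig at (309,230), the narrow furniture at (180,95) and the tin at (600,140).

Request:
{"fn": "jog_arm", "kwargs": {
  "motion": "-0.032 -0.021 0.1 0 0 0.017; -0.032 -0.021 0.2 0 0 0.017; -0.032 -0.021 0.3 0 0 0.017; -0.032 -0.021 0.4 0 0 0.017; -0.032 -0.021 0.447 0 0 0.017; -0.032 -0.021 0.447 0 0 0.017; -0.032 -0.021 0.447 0 0 0.017"
}}

```text
clock: 13.92
ee_pos: [0.5592, -0.3497, 0.0066]
tcp_rot: [1.892, 2.505, 0.0]
force: [0.9, 0.1, 1.7]
opening: 0.088
finger_force: 0.0
```

Request:
{"fn": "jog_arm", "kwargs": {
  "motion": "0 0 0 0 0 0; 0 0 0 0 0 0; 0 0 0 0 0 0; 0 0 0 0 0 0; 0 0 0 0 0 0; 0 0 0 0 0 0",
  "gripper": -1,
  "force": 25
}}

```text
clock: 14.68
ee_pos: [0.5585, -0.3492, 0.0057]
tcp_rot: [1.892, 2.507, 0.0]
force: [-1.3, 0.4, 6.2]
opening: 0.0619
finger_force: 25.0
```

Request:
{"fn": "jog_arm", "kwargs": {
  "motion": "0 0 -0.05 0 0 0; 0 0 -0.2 0 0 0; 0 0 -0.35 0 0 0; 0 0 -0.35 0 0 0"
}}

```text
clock: 15.18
ee_pos: [0.5613, -0.351, 0.1517]
tcp_rot: [1.886, 2.499, 0.001]
force: [-0.6, -0.4, -1.5]
opening: 0.0617
finger_force: 25.0
```

```bash
python3 - <<'E'
from w import *
fit((558,-348),150,None,((0,70,30),(22,255,255)))
# lino centre: wide centre - (25+40+6) along Y
go(621.8-71*.324,66.7-71*.946,150,161.1)
E
```

```text
px [312. 286.] at h/2 [ 579.9 -410.4] [169.6 260. ] 15.5 at h [ 567. -368.] [116.1 178. ] 15.5
px [312. 286.] at h/2 [ 699.7 -478.1] [ 65.3 395.1] 16.0 at h [ 649.1 -414.4] [ 44.7 270.5] 16.0
go [ 0.8133  0.3337 -0.006 ] [0.01  0.006 1.215] q6 -0.85 t 15.22 pos [ 559.6 -349.9  148.5] F [ 0.1  0.5 -2.3] op 61.7
```

Request:
{"fn": "jog_arm", "kwargs": {
  "motion": "0.14 0.057 0 0 0 0; 0.28 0.115 0 0 0 0.3; 0.42 0.172 0 0 0 0.6; 0.56 0.23 0 0 0 1; 0.7 0.287 0 0 0 1; 0.813 0.334 0 0 0 1; 0.813 0.334 0 0 0 1; 0.813 0.334 0 0 0 1"
}}

```text
clock: 16.23
ee_pos: [0.5966, 0.0001, 0.1438]
tcp_rot: [-2.453, -1.961, 0.003]
force: [0.2, -0.5, -1.3]
opening: 0.062
finger_force: 25.0
```

Request:
{"fn": "jog_arm", "kwargs": {
  "motion": "0 0 0 0 0 0.215; 0 0 0.1 0 0 0.215; 0 0 0.2 0 0 0.215; 0 0 0.2 0 0 0.215; 0 0 0.2 0 0 0.215"
}}

```text
clock: 16.85
ee_pos: [0.5981, -0.0007, 0.0659]
tcp_rot: [2.557, 1.824, 0.001]
force: [-0.0, 0.2, -1.6]
opening: 0.0618
finger_force: 25.0
```

```bash
python3 - <<'E'
from h import *
f=wrist(); cv2.imwrite("pics/w7.png",f["pixels"]); go(621.8-71*.324,66.7-71*.946,7,161.1)
E
```

```text
go [0.000e+00 1.000e-04 1.488e-01] [ 0.004 -0.001 -0.002] q6 0.31 t 16.9 pos [ 5.986e+02 -5.000e-01  6.650e+01] F [ 0.6  0.1 -1.6] op 61.7
```

View pics/w7.png

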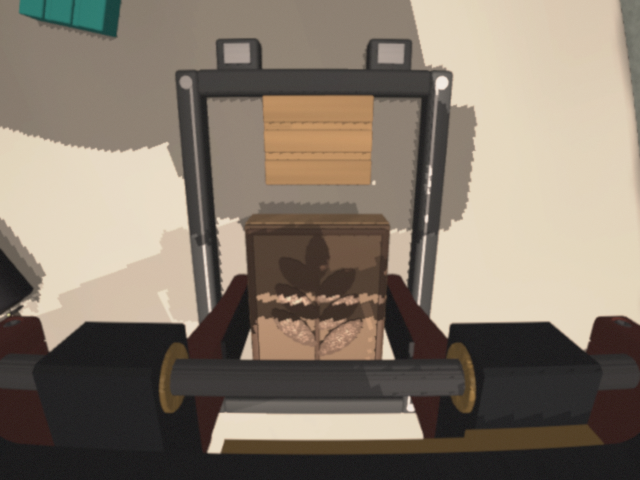

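The wide furniture sits flush under the head bar, columns 264–372, midway in the frame. The block hovers in line at columns 247–389. Lowering and closing up.

Request:
{"fn": "jog_arm", "kwargs": {
  "motion": "0 0 0.07 0 0 0; 0 0 0.13 0 0 0; 0 0 0.15 0 0 0; 0 0 0.15 0 0 0; 0 0 0.15 0 0 0"
}}

```text
clock: 17.52
ee_pos: [0.5986, 0.0002, 0.0063]
tcp_rot: [2.555, 1.826, 0.003]
force: [-0.6, 0.4, -0.9]
opening: 0.062
finger_force: 25.0
```

Request:
{"fn": "jog_arm", "kwargs": {
  "motion": "0.004 0 0 0 0 0; 0.008 0 0 0 0 0; 0.01 0 0 0 0 0; 0.01 0 0 0 0 0"
}}

```text
clock: 18.02
ee_pos: [0.5991, 0.0042, 0.0053]
tcp_rot: [2.556, 1.826, 0.0]
force: [-1.0, 0.0, 2.0]
opening: 0.0618
finger_force: 25.0
```

Request:
{"fn": "jog_arm", "kwargs": {
  "motion": "0.003 0 0 0 0 0; 0.006 0 0 0 0 0; 0.006 0 0 0 0 0"
}}

```text
clock: 18.4
ee_pos: [0.5999, 0.0063, 0.0053]
tcp_rot: [2.556, 1.826, 0.0]
force: [-1.5, -2.2, 5.4]
opening: 0.0614
finger_force: 25.0
```

Request:
{"fn": "jog_arm", "kwargs": {
  "motion": "0.003 0 0 0 0 0; 0.005 0 0 0 0 0; 0.005 0 0 0 0 0"
}}

```text
clock: 18.77
ee_pos: [0.5999, 0.0064, 0.0053]
tcp_rot: [2.555, 1.826, -0.003]
force: [-3.3, -13.1, 6.4]
opening: 0.062
finger_force: 25.0
```

```bash
python3 - <<'E'
from h import *
f=wrist(); cv2.imwrite("pics/w8.png",cv2.resize(f["pixels"][20:400,180:460],None,fx=1.5,fy=1.5)); go(0,0,0,161.1)
E
```

```text
go [-0.501  -1.4137  0.0146] [-0.     0.004 -0.   ] q6 0.32 t 18.82 pos [599.9   6.4   5.3] F [ -4.1 -12.7   7.9] op 61.9
```

View pics/w8.png

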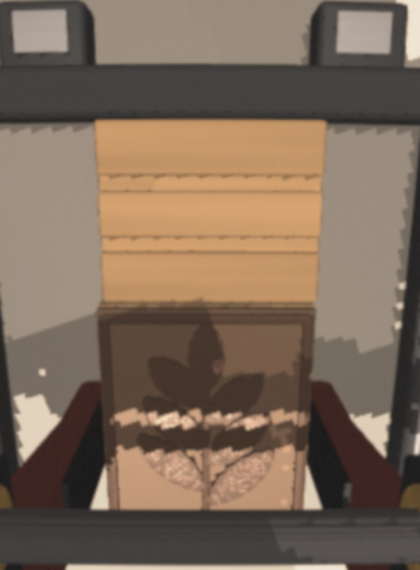

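Contact is confirmed at about 13 N. The block's edge touches the wide furniture and the row is straight. Releasing; the narrow furniture is next.

Request:
{"fn": "jog_arm", "kwargs": {
  "motion": "0 0 0 0 0 0; 0 0 0 0 0 0; 0 0 -0.1 0 0 0; 0 0 -0.25 0 0 0; 0 0 -0.4 0 0 0; 0 0 -0.45 0 0 0; 0 0 -0.45 0 0 0",
  "gripper": 0.7
}}

```text
clock: 19.7
ee_pos: [0.6015, 0.0087, 0.1868]
tcp_rot: [2.554, 1.826, 0.005]
force: [0.2, -0.1, -0.8]
opening: 0.0745
finger_force: 0.0
```

```bash
python3 - <<'E'
from w import *
go(419,-260,185,122.2)
E
```

```text
go [-0.7833 -0.2143  0.0026] [ 0.006 -0.005  1.359] q6 0.32 t 19.7 pos [601.5   8.7 186.8] F [ 0.2 -0.1 -0.8] op 74.5
```

Request:
{"fn": "jog_arm", "kwargs": {
  "motion": "-0.14 -0.038 0 0 0 0; -0.28 -0.077 0 0 0 0.3; -0.42 -0.115 0 0 0 0.6; -0.56 -0.153 0 0 0 1; -0.7 -0.19 0 0 0 1; -0.783 -0.214 0 0 0 1; -0.783 -0.214 0 0 0 1; -0.783 -0.214 0 0 0 1",
  "gripper": 1
}}

```text
clock: 20.7
ee_pos: [0.4177, -0.2595, 0.184]
tcp_rot: [-2.927, -1.136, 0.001]
force: [-0.4, 0.4, 0.2]
opening: 0.0876
finger_force: 0.0
```

Request:
{"fn": "jog_arm", "kwargs": {
  "motion": "0 0 0 0 0 0.359; 0 0 0 0 0 0.359; 0 0 0 0 0 0.359; 0 0 0 0 0 0.359"
}}

```text
clock: 21.2
ee_pos: [0.4181, -0.2599, 0.185]
tcp_rot: [-3.017, -0.874, 0.0]
force: [0.1, -0.4, -0.1]
opening: 0.088
finger_force: 0.0
```

```bash
python3 - <<'E'
from w import *
fit((419,-260),16,"w9",((12,80,90),(32,255,255)))
go(419,-260,5,122.2)
E
```

```text
px [317. 216.] at h/2 [ 415.  -263.5] [26.7 63.6] 122.2 at h [ 416.6 -262.5] [26.1 62.1] 122.2
px [317. 216.] at h/2 [ 389.5 -114.3] [42.1 50.1] 109.0 at h [ 391.8 -116.8] [41.1 49. ] 109.0
go [0.0021 0.0013 0.4501] [-0.    -0.     0.002] q6 0.43 t 21.25 pos [ 418. -260.  185.] F [ 0.4 -0.5  0.4] op 87.6
```

Measured 26×62 mm at yaw 122.2°, so this is the narrow furniture (single groove, seen at (180,95) in the earlier wrist view).

Request:
{"fn": "jog_arm", "kwargs": {
  "motion": "-0.008 0.003 0.1 0 0 0; -0.008 0.003 0.2 0 0 0; -0.008 0.003 0.3 0 0 0; -0.008 0.003 0.4 0 0 0; -0.008 0.003 0.45 0 0 0; -0.008 0.003 0.45 0 0 0; -0.008 0.003 0.45 0 0 0"
}}

```text
clock: 22.12
ee_pos: [0.4163, -0.2633, 0.0057]
tcp_rot: [3.018, 0.87, 0.001]
force: [0.3, 0.0, 0.1]
opening: 0.0877
finger_force: 0.0
```

Request:
{"fn": "jog_arm", "kwargs": {
  "motion": "0 0 0 0 0 0; 0 0 0 0 0 0; 0 0 0 0 0 0; 0 0 0 0 0 0; 0 0 0 0 0 0; 0 0 0 0 0 0",
  "gripper": -1,
  "force": 20
}}

```text
clock: 22.88
ee_pos: [0.4161, -0.2632, 0.0056]
tcp_rot: [3.018, 0.87, 0.001]
force: [-0.3, 1.2, 6.4]
opening: 0.0617
finger_force: 20.0
```

Request:
{"fn": "jog_arm", "kwargs": {
  "motion": "0 0 -0.05 0 0 0; 0 0 -0.2 0 0 0; 0 0 -0.35 0 0 0; 0 0 -0.35 0 0 0"
}}

```text
clock: 23.38
ee_pos: [0.4184, -0.2647, 0.1493]
tcp_rot: [3.012, 0.868, 0.009]
force: [0.6, 0.4, -0.9]
opening: 0.0621
finger_force: 20.0
```

```bash
python3 - <<'E'
from w import *
# narrow: lino TCP (599.9,6.4) - (40+12.5+6)
go(600-58.5*.324,6.4-58.5*.946,150,161.1)
E
```

```text
go [ 0.6314 -0.2402 -0.0014] [ 0.018 -0.002 -1.359] q6 0.42 t 23.38 pos [ 418.4 -264.7  149.3] F [ 0.6  0.4 -0.9] op 62.1
```

Request:
{"fn": "jog_arm", "kwargs": {
  "motion": "0.14 -0.053 0 0 0 0; 0.28 -0.106 0 0 0 -0.3; 0.42 -0.16 0 0 0 -0.6; 0.56 -0.213 0 0 0 -1; 0.631 -0.24 0 0 0 -1; 0.631 -0.24 0 0 0 -1; 0.631 -0.24 0 0 0 -1"
}}

```text
clock: 24.25
ee_pos: [0.577, -0.0478, 0.1438]
tcp_rot: [-2.709, -1.589, 0.004]
force: [-0.1, -0.1, -0.8]
opening: 0.062
finger_force: 20.0
```

Request:
{"fn": "jog_arm", "kwargs": {
  "motion": "0 0 0 0 0 -0.359; 0 0 0.1 0 0 -0.359; 0 0 0.2 0 0 -0.359; 0 0 0.2 0 0 -0.359; 0 0 0.2 0 0 -0.359"
}}

```text
clock: 24.88
ee_pos: [0.5785, -0.0482, 0.066]
tcp_rot: [2.557, 1.825, 0.001]
force: [1.1, 0.5, -0.4]
opening: 0.0616
finger_force: 20.0
```

```bash
python3 - <<'E'
from h import *
f=wrist(); cv2.imwrite("pics/w10.png",cv2.resize(f["pixels"][20:440,150:490],None,fx=1.4,fy=1.4)); go(600-58.5*.324,6.4-58.5*.946,6,161.1)
E
```

```text
go [-0.0005  0.0048  0.1514] [ 0.004 -0.001 -0.002] q6 0.23 t 24.93 pos [579.2 -48.1  66.6] F [-0.2 -0.1 -0.7] op 61.7
```

View pics/w10.png

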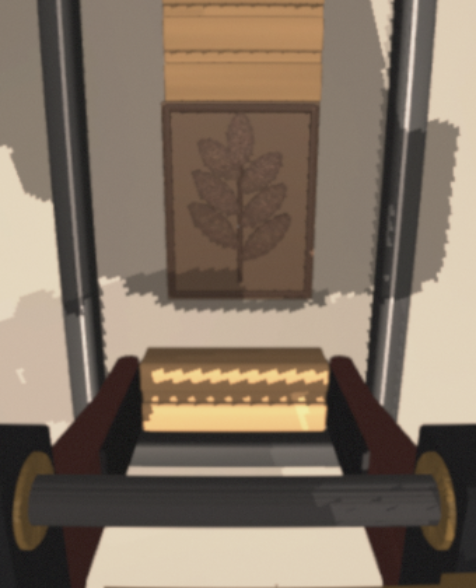

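The lino is closed up against the wide furniture. The narrow piece hovers about 2 mm left of the row, which the computed correction agrees with. Lowering and closing up.

Request:
{"fn": "jog_arm", "kwargs": {
  "motion": "0 0.004 0.05 0 0 0; 0 0.004 0.11 0 0 0; 0 0.004 0.151 0 0 0; 0 0.004 0.151 0 0 0; 0 0.004 0.151 0 0 0"
}}

```text
clock: 25.55
ee_pos: [0.5799, -0.0479, 0.0045]
tcp_rot: [-2.556, -1.826, 0.0]
force: [1.2, -0.5, -0.6]
opening: 0.0617
finger_force: 20.0
```

Request:
{"fn": "jog_arm", "kwargs": {
  "motion": "0.005 0 0 0 0 0; 0.01 0 0 0 0 0; 0.015 0 0 0 0 0; 0.015 0 0 0 0 0"
}}

```text
clock: 26.05
ee_pos: [0.5816, -0.043, 0.0049]
tcp_rot: [2.555, 1.826, -0.001]
force: [-1.8, -6.2, 1.4]
opening: 0.0617
finger_force: 20.0
```

Request:
{"fn": "jog_arm", "kwargs": {
  "motion": "0.003 0 0 0 0 0; 0.005 0 0 0 0 0; 0.005 0 0 0 0 0"
}}

```text
clock: 26.42
ee_pos: [0.5816, -0.0429, 0.0049]
tcp_rot: [2.555, 1.826, -0.005]
force: [-5.2, -17.2, 3.5]
opening: 0.0618
finger_force: 20.0
```

The spacing of 52.6 mm matches the expected 52.5. Releasing; the quoin is next.

Request:
{"fn": "jog_arm", "kwargs": {
  "motion": "0 0 0 0 0 0; 0 0 0 0 0 0; 0 0 -0.1 0 0 0; 0 0 -0.25 0 0 0; 0 0 -0.4 0 0 0; 0 0 -0.45 0 0 0; 0 0 -0.45 0 0 0",
  "gripper": 0.7
}}

```text
clock: 27.3
ee_pos: [0.5837, -0.04, 0.1866]
tcp_rot: [2.553, 1.826, 0.005]
force: [-0.6, -0.1, 0.1]
opening: 0.0747
finger_force: 0.0
```

```bash
python3 - <<'E'
from w import *
go(658,247,185,169.1)
E
```

```text
go [ 0.7391 -0.0564  0.0047] [ 0.008 -0.002 -0.278] q6 0.24 t 27.3 pos [583.7 -40.  186.6] F [-0.6 -0.1  0.1] op 74.7
```

Request:
{"fn": "jog_arm", "kwargs": {
  "motion": "0.14 -0.011 0 0 0 0; 0.28 -0.02 0 0 0 -0.278; 0.42 -0.03 0 0 0 -0.278; 0.56 -0.04 0 0 0 -0.278; 0.7 -0.056 0 0 0 -0.278; 0.739 -0.056 0 0 0 -0.278; 0.739 -0.056 0 0 0 -0.278; 0.739 -0.056 0 0 0 -0.278",
  "gripper": 1
}}

```text
clock: 28.3
ee_pos: [0.6564, 0.2449, 0.1837]
tcp_rot: [-2.424, -1.998, 0.003]
force: [0.5, 0.3, -0.8]
opening: 0.088
finger_force: 0.0
```

```bash
python3 - <<'E'
from w import *
f=wrist("w11"); hv=cv2.cvtColor(f["pixels"],cv2.COLOR_BGR2HSV); print(hv[190:240:10,270:370:15,1].tolist(), hv[190:240:10,270:370:15,2].tolist())
fit((658,247),16); fit((658,247),16,None,((0,0,90),(180,38,255)))
go(658,247,5,169.1)
E
```

```text
[[50, 50, 49, 50, 50, 51, 47], [51, 29, 13, 15, 17, 19, 49], [51, 37, 4, 31, 10, 35, 49], [50, 38, 20, 33, 27, 31, 50], [50, 48, 40, 43, 47, 44, 49]] [[172, 203, 201, 195, 182, 195, 190], [174, 183, 208, 209, 209, 210, 193], [175, 177, 228, 116, 224, 181, 166], [174, 175, 222, 117, 226, 222, 167], [175, 171, 180, 180, 201, 180, 168]]
px [318. 214.] at h/2 [643.7 159.3] [564.1 876. ] 168.9 at h [644.3 163.1] [550.7 855.3] 168.9
px [318. 214.] at h/2 [670.1 384.7] [29.2 39.7] 109.1 at h [670.2 383.2] [28.5 38.8] 109.1
px [317. 214.] at h/2 [657.4 245.5] [30.4 62.9] 168.9 at h [657.7 247.3] [29.7 61.4] 168.9
px [317. 214.] at h/2 [607.1 110.1] [ 35.9 107. ] 169.8 at h [608.6 115.1] [ 35.  104.5] 169.8
go [0.0057 0.0016 0.4492] [-0.001  0.001 -0.005] q6 0.53 t 28.45 pos [657.  244.9 184.7] F [-0.   0.1  0.3] op 87.6
```

View pics/w11.png

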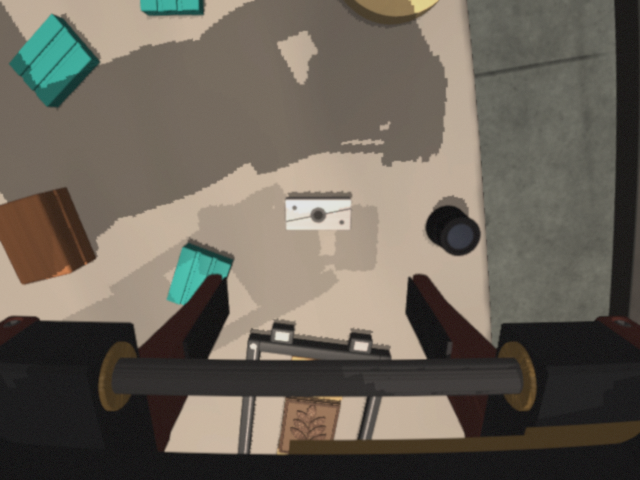

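The quoin shows at (318,212) with its socket and oblique seam. It measures 30×62 mm, and the loupe at (455,232) is clear.

Request:
{"fn": "jog_arm", "kwargs": {
  "motion": "0.005 0.001 0.1 0 0 0; 0.005 0.001 0.2 0 0 0; 0.005 0.001 0.3 0 0 0; 0.005 0.001 0.4 0 0 0; 0.005 0.001 0.449 0 0 0; 0.005 0.001 0.449 0 0 0; 0.005 0.001 0.449 0 0 0"
}}

```text
clock: 29.32
ee_pos: [0.6591, 0.2486, 0.0068]
tcp_rot: [2.423, 1.999, 0.004]
force: [0.6, 0.5, 0.0]
opening: 0.0881
finger_force: 0.0
```

Request:
{"fn": "jog_arm", "kwargs": {
  "motion": "0 0 0 0 0 0; 0 0 0 0 0 0; 0 0 0 0 0 0; 0 0 0 0 0 0; 0 0 0 0 0 0; 0 0 0 0 0 0",
  "gripper": -1,
  "force": 30
}}

```text
clock: 30.08
ee_pos: [0.6581, 0.2486, 0.0057]
tcp_rot: [2.423, 1.999, 0.001]
force: [-1.5, 0.1, 5.8]
opening: 0.0617
finger_force: 30.0
```

Request:
{"fn": "jog_arm", "kwargs": {
  "motion": "0 0 -0.05 0 0 0; 0 0 -0.2 0 0 0; 0 0 -0.35 0 0 0; 0 0 -0.35 0 0 0"
}}

```text
clock: 30.58
ee_pos: [0.6615, 0.2497, 0.1522]
tcp_rot: [2.42, 1.997, 0.016]
force: [0.8, 0.8, -1.4]
opening: 0.0617
finger_force: 30.0
```

```bash
python3 - <<'E'
from w import *
# quoin: narrow (581.6,-42.9) - (27.5+6)
go(581.6-33.5*.324,-42.9-33.5*.946,150,161.1)
E
```

```text
go [-0.8391 -0.0688  0.    ] [ 0.018 -0.013  0.278] q6 0.54 t 30.57 pos [661.5 249.7 152.2] F [ 0.8  0.8 -1.4] op 61.7
```

Request:
{"fn": "jog_arm", "kwargs": {
  "motion": "-0.14 -0.011 0 0 0 0.1; -0.28 -0.023 0 0 0 0.2; -0.42 -0.034 0 0 0 0.278; -0.56 -0.046 0 0 0 0.278; -0.7 -0.057 0 0 0 0.278; -0.83 -0.068 0 0 0 0.278; -0.834 -0.068 0 0 0 0.278; -0.834 -0.068 0.1 0 0 0.278; -0.834 -0.068 0.2 0 0 0.278; -0.834 -0.068 0.2 0 0 0.278; -0.834 -0.068 0.2 0 0 0.278"
}}

```text
clock: 31.95
ee_pos: [0.5684, -0.0733, 0.0658]
tcp_rot: [2.555, 1.827, 0.001]
force: [0.2, -0.5, -2.1]
opening: 0.0616
finger_force: 30.0
```

```bash
python3 - <<'E'
from h import *
f=wrist("w12"); go(581.6-33.5*.324,-42.9-33.5*.946,6,161.1)
E
```

```text
go [-0.0011  0.0049  0.151 ] [ 0.004 -0.001  0.001] q6 0.18 t 32.0 pos [568.9 -73.5  66.4] F [-0.   0.1 -1.6] op 61.6
```

Request:
{"fn": "jog_arm", "kwargs": {
  "motion": "0 0.005 0.05 0 0 0; 0 0.005 0.11 0 0 0; 0 0.005 0.15 0 0 0; 0 0.005 0.15 0 0 0; 0 0.005 0.15 0 0 0"
}}

```text
clock: 32.62
ee_pos: [0.5698, -0.0746, 0.0049]
tcp_rot: [2.556, 1.826, 0.0]
force: [0.5, -0.4, -2.5]
opening: 0.0618
finger_force: 30.0
```

Request:
{"fn": "jog_arm", "kwargs": {
  "motion": "0.005 0 0 0 0 0; 0.01 0 0 0 0 0; 0.017 0 0 0 0 0; 0.017 0 0 0 0 0"
}}

```text
clock: 33.12
ee_pos: [0.572, -0.0679, 0.0052]
tcp_rot: [2.556, 1.827, 0.0]
force: [-0.1, -0.5, -1.4]
opening: 0.0615
finger_force: 30.0
```

Request:
{"fn": "jog_arm", "kwargs": {
  "motion": "0.003 0 0 0 0 0; 0.005 0 0 0 0 0; 0.005 0 0 0 0 0"
}}

```text
clock: 33.5
ee_pos: [0.5723, -0.0669, 0.0051]
tcp_rot: [2.556, 1.826, -0.001]
force: [-1.2, -4.3, -0.6]
opening: 0.0619
finger_force: 30.0
```

Request:
{"fn": "jog_arm", "kwargs": {
  "motion": "0.002 0 0.002 0 0 0; 0.004 0 0.004 0 0 0; 0.004 0 0.004 0 0 0"
}}

```text
clock: 33.88
ee_pos: [0.5723, -0.0668, 0.0038]
tcp_rot: [2.555, 1.826, -0.003]
force: [-4.0, -13.4, 3.7]
opening: 0.0618
finger_force: 30.0
```

Request:
{"fn": "jog_arm", "kwargs": {
  "motion": "0 0 0 0 0 0; 0 0 0 0 0 0; 0 0 -0.1 0 0 0; 0 0 -0.25 0 0 0; 0 0 -0.4 0 0 0; 0 0 -0.45 0 0 0; 0 0 -0.45 0 0 0",
  "gripper": 0.7
}}

```text
clock: 34.75
ee_pos: [0.5743, -0.0645, 0.1854]
tcp_rot: [2.554, 1.825, 0.005]
force: [0.2, 0.6, -0.8]
opening: 0.0747
finger_force: 0.0
```

```bash
python3 - <<'E'
from w import *
f=optics.grab_frame("top"); cv2.imwrite("pics/top2.png",cv2.resize(f["pixels"][180:340,200:420],None,fx=3.5,fy=3.5,interpolation=cv2.INTER_CUBIC)[:600])
go(395,281,185,1.4); go(500,150,250,1.4)
E
```

```text
go [ 0.6729 -0.7011 -0.0039] [ 0.002 -0.    -0.708] q6 0.2 t 34.8 pos [573.2 -64.4 183.6] F [-0.7 -0.6 -0.5] op 74.5
go [ 0.4481 -0.3465 -0.1661] [ 0.002 -0.    -0.708] q6 0.2 t 34.8 pos [573.2 -64.4 183.6] F [-0.7 -0.6 -0.5] op 74.5
```

View pics/top2.png

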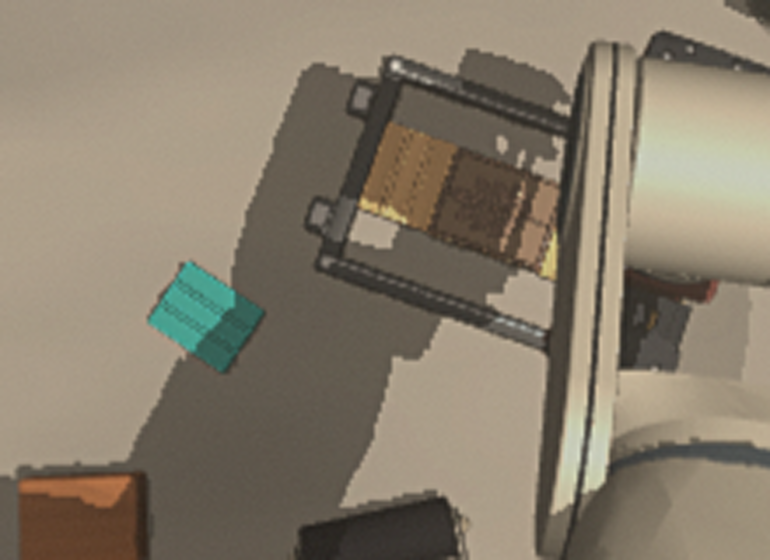

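The row reads wide, lino, narrow from the head, straight and closed up; the quoin is hidden by the arm. My viewing budget is used up, so I'll continue with numeric checks. The planer is next.

Request:
{"fn": "jog_arm", "kwargs": {
  "motion": "0.1 -0.104 0 0 0 0; 0.2 -0.208 0 0 0 -0.2; 0.3 -0.31 0 0 0 -0.4; 0.4 -0.417 0 0 0 -0.6; 0.5 -0.52 0 0 0 -0.708; 0.6 -0.625 0 0 0 -0.708; 0.673 -0.7 0 0 0 -0.708; 0.673 -0.7 0 0 0 -0.708; 0.673 -0.7 0 0 0 -0.708; 0.673 -0.7 0 0 0 -0.708",
  "gripper": 1
}}

```text
clock: 36.05
ee_pos: [0.3956, 0.2796, 0.1828]
tcp_rot: [-2.196, -2.246, 0.002]
force: [0.7, -0.0, -0.5]
opening: 0.0879
finger_force: 0.0
```

```bash
python3 - <<'E'
from w import *
for lo in((0,110,30),(2,140,30)): fit((395,281),42,"w13",(lo,(14,255,255)))
go(395,281,185,1.4)
E
```

```text
px [316. 222.] at h/2 [391.7 276.4] [60.3 85.4] 92.8 at h [391.8 281.6] [56.4 79.9] 92.8
px [316. 222.] at h/2 [391.6 275.1] [58.8 81. ] 92.4 at h [391.8 280.4] [54.9 75.7] 92.4
go [ 0.0032 -0.0019 -0.0045] [-0.001  0.001 -0.004] q6 0.57 t 36.15 pos [395.8 279.7 183.2] F [ 0.8  0.2 -0.6] op 87.9
```

Request:
{"fn": "jog_arm", "kwargs": {
  "motion": "0.002 -0.01 0.1 0 0 -0.046; 0.002 -0.01 0.2 0 0 -0.046; 0.002 -0.01 0.3 0 0 -0.046; 0.002 -0.01 0.39 0 0 -0.046; 0.002 -0.01 0.437 0 0 -0.046; 0.002 -0.01 0.437 0 0 -0.046; 0.002 -0.01 0.437 0 0 -0.046"
}}

```text
clock: 37.02
ee_pos: [0.3921, 0.2813, 0.0093]
tcp_rot: [2.169, 2.272, 0.001]
force: [1.1, 0.5, -0.2]
opening: 0.0878
finger_force: 0.0
```

Request:
{"fn": "jog_arm", "kwargs": {
  "motion": "0 0 0 0 0 0; 0 0 0 0 0 0; 0 0 0 0 0 0; 0 0 0 0 0 0; 0 0 0 0 0 0; 0 0 0 0 0 0; 0 0 0 0 0 0",
  "gripper": -1,
  "force": 30
}}

```text
clock: 37.9
ee_pos: [0.3916, 0.2815, 0.0091]
tcp_rot: [2.168, 2.273, 0.001]
force: [-0.6, -0.1, 6.1]
opening: 0.0578
finger_force: 30.0
```

Request:
{"fn": "jog_arm", "kwargs": {
  "motion": "0 0 -0.05 0 0 0; 0 0 -0.2 0 0 0; 0 0 -0.35 0 0 0; 0 0 -0.35 0 0 0; 0 0 -0.35 0 0 0"
}}

```text
clock: 38.52
ee_pos: [0.3907, 0.2809, 0.148]
tcp_rot: [-2.168, -2.273, 0.001]
force: [0.0, 0.2, -2.8]
opening: 0.0579
finger_force: 30.0
```

```bash
python3 - <<'E'
from w import *
f=optics.grab_frame("top"); hv=cv2.cvtColor(f["pixels"],cv2.COLOR_BGR2HSV)
m=cv2.inRange(hv,np.array((4,140,60)),np.array((14,255,255))); m[:, 300:]=0; m[:280]=0; m[370:]=0
print("planer left at", m.sum()/255)
f=wrist(); hv=cv2.cvtColor(f["pixels"],cv2.COLOR_BGR2HSV); m=cv2.inRange(hv,np.array((2,140,30)),np.array((14,255,255))); 
cs,_=cv2.findContours(m,cv2.RETR_EXTERNAL,cv2.CHAIN_APPROX_NONE); print([cv2.boundingRect(c) for c in cs if cv2.contourArea(c)>800])
go(599.9,6.4,150,161.1)
E
```

```text
planer left at 324.0
[(254, 397, 127, 12), (244, 238, 147, 122)]
go [-0.7093  0.4915 -0.0079] [-0.005  0.005  0.754] q6 0.55 t 38.62 pos [390.2 280.5 146.9] F [-0.1 -0.3 -2.1] op 57.9
```

```bash
python3 - <<'E'
from w import *
f=wrist(); hv=cv2.cvtColor(f["pixels"],cv2.COLOR_BGR2HSV); m=cv2.inRange(hv,np.array((2,140,20)),np.array((14,255,255)))
r=[np.where(m[:370,c])[0].min() for c in range(260,380,10)]; print(r)
T=np.array(f["T_tool_cam"]); M=np.linalg.inv(T)
p=cast([(260,np.median(r)-.5),(317,np.median(r)-.5),(375,np.median(r)-.5)],f,.0091,M[:3,:3],M[:3,3]); print(p*1000)
E
```

```text
[np.int64(233), np.int64(222), np.int64(228), np.int64(222), np.int64(225), np.int64(222), np.int64(231), np.int64(234), np.int64(235), np.int64(222), np.int64(223), np.int64(232)]
[[ 32.38892673 -27.47326961]
 [ 32.35067543   0.40774519]
 [ 32.32931763  28.77748021]]
```

Request:
{"fn": "jog_arm", "kwargs": {
  "motion": "-0.12 0.083 0 0 0 0; -0.24 0.166 0 0 0 0; -0.36 0.249 0 0 0 0.2; -0.48 0.332 0 0 0 0.4; -0.6 0.415 0 0 0 0.6; -0.7 0.485 0 0 0 0.754; -0.709 0.491 0 0 0 0.754; -0.709 0.491 0 0 0 0.754; -0.709 0.491 0 0 0 0.754; -0.709 0.491 0 0 0 0.754"
}}

```text
clock: 39.92
ee_pos: [0.6002, 0.0084, 0.1485]
tcp_rot: [-2.554, -1.828, 0.001]
force: [-0.2, 0.1, -2.5]
opening: 0.058
finger_force: 30.0
```

```bash
python3 - <<'E'
from w import *
go(599.9,6.4,40,161.1)
E
```

```text
go [-0.005   0.0011  0.2713] [-0.001  0.     0.003] q6 0.32 t 39.92 pos [600.2   8.4 148.5] F [-0.2  0.1 -2.5] op 58.0
```

Request:
{"fn": "jog_arm", "kwargs": {
  "motion": "-0.005 0.001 0.1 0 0 0; -0.005 0.001 0.2 0 0 0; -0.005 0.001 0.27 0 0 0; -0.005 0.001 0.28 0 0 0; -0.005 0.001 0.285 0 0 0; -0.005 0.001 0.285 0 0 0; -0.005 0.001 0.285 0 0 0"
}}

```text
clock: 40.8
ee_pos: [0.6014, 0.0053, 0.0358]
tcp_rot: [2.555, 1.826, 0.002]
force: [-0.7, -0.9, -2.7]
opening: 0.0581
finger_force: 30.0
```

Request:
{"fn": "jog_arm", "kwargs": {
  "motion": "0 0 0.002 0 0 0; 0 0 0.004 0 0 0; 0 0 0.004 0 0 0"
}}

```text
clock: 41.18
ee_pos: [0.6006, 0.0053, 0.033]
tcp_rot: [-2.556, -1.826, 0.0]
force: [0.2, -0.3, -1.6]
opening: 0.0577
finger_force: 30.0
```

```bash
python3 - <<'E'
from w import *
go(599.9,6.4,31.5,161.1)
E
```

```text
go [ 0.0021 -0.0026  0.0039] [-0.  0. -0.] q6 0.32 t 41.17 pos [600.6   5.3  33. ] F [ 0.2 -0.3 -1.6] op 57.7
```

Request:
{"fn": "jog_arm", "kwargs": {
  "motion": "0.001 -0.002 0.001 0 0 0; 0.001 -0.002 0.003 0 0 0; 0.001 -0.002 0.004 0 0 0; 0.001 -0.002 0.004 0 0 0"
}}

```text
clock: 41.68
ee_pos: [0.5999, 0.006, 0.0321]
tcp_rot: [-2.556, -1.826, 0.0]
force: [-2.0, 0.1, 5.6]
opening: 0.0577
finger_force: 30.0
```

Contact on the block. Release, lift and measure.

Request:
{"fn": "jog_arm", "kwargs": {
  "motion": "0 0 0 0 0 0; 0 0 0 0 0 0; 0 0 0 0 0 0; 0 0 -0.1 0 0 0; 0 0 -0.25 0 0 0; 0 0 -0.4 0 0 0; 0 0 -0.5 0 0 0; 0 0 -0.5 0 0 0; 0 0 -0.5 0 0 0",
  "gripper": 0.8
}}

```text
clock: 42.8
ee_pos: [0.5993, 0.0059, 0.2305]
tcp_rot: [-2.556, -1.826, 0.002]
force: [0.1, 0.3, 0.5]
opening: 0.0793
finger_force: 0.0
```

Request:
{"fn": "jog_arm", "kwargs": {
  "motion": "-0.15 0 0 0 0 0; -0.3 0 0 0 0 0; -0.3 0 0 0 0 0; -0.3 0 0 0 0 0"
}}

```text
clock: 43.3
ee_pos: [0.5604, -0.1075, 0.2299]
tcp_rot: [-2.555, -1.824, 0.003]
force: [1.2, -0.6, 0.0]
opening: 0.079
finger_force: 0.0
```

```bash
python3 - <<'E'
from w import *
f=wrist("w14"); im=f["pixels"]; s=telemetry.state(); print(s["ee_pos"])
a=np.radians(71.1);Y=np.array([np.cos(a),np.sin(a)]);X=np.array([Y[1],-Y[0]]);C=np.array([600,5.6])
def prof(z,ys,x):  # colours along the row at height z
    P=np.array([[*(C+X*x+Y*y)/1,z*1000] for y in ys])/1000
    q=cv2.projectPoints(P,cv2.Rodrigues(f["R"])[0],f["t"],np.array(f["K"]),np.array(f["dist_coeffs"]))[0].reshape(-1,2).round().astype(int)
    return [(y,*map(int,im[b,a_])) if 0<=a_<640 and 0<=b<480 else (y,) for y,(a_,b) in zip(ys,q)]
print("planer top",prof(.065,range(-48,50,3),0))
for y in(-25,20):
    P=np.array([[*(C+X*x+Y*y),65] for x in range(-38,39,2)])/1000
    q=cv2.projectPoints(P,cv2.Rodrigues(f["R"])[0],f["t"],np.array(f["K"]),np.array(f["dist_coeffs"]))[0].reshape(-1,2).round().astype(int)
    print(y,[(x,*map(int,im[b,a_])) for x,(a_,b) in zip(range(-38,39,2),q) if abs(x)>22 and 0<=b<480])
fit((600,5.5),65,None,((2,120,30),(14,255,255)))
fit((560,-110),16,None,((0,0,90),(180,30,255)))
E
```

```text
[ 0.56080658 -0.10697017  0.23025182]
planer top [(-48, 75, 110, 143), (-45, 60, 83, 108), (-42, 65, 95, 123), (-39, 36, 56, 88), (-36, 43, 65, 101), (-33, 42, 65, 101), (-30, 43, 66, 101), (-27, 42, 64, 99), (-24, 42, 66, 100), (-21, 43, 66, 101), (-18, 42, 64, 100), (-15, 42, 65, 100), (-12, 43, 64, 101), (-9, 42, 65, 100), (-6, 41, 64, 101), (-3, 42, 65, 101), (0, 44, 67, 102), (3, 43, 65, 101), (6, 43, 65, 102), (9, 42, 65, 101), (12, 43, 66, 101), (15, 43, 66, 102), (18, 44, 68, 102), (21, 43, 66, 102), (24, 44, 66, 102), (27, 42, 66, 102), (30, 44, 67, 103), (33, 46, 68, 104), (36, 55, 80, 110), (39, 70, 101, 133), (42, 66, 97, 127), (45, 56, 80, 105), (48, 71, 104, 136)]
-25 [(-38, 86, 96, 107), (-36, 86, 96, 106), (-34, 86, 96, 106), (-32, 86, 96, 106), (-30, 84, 95, 105), (-28, 59, 72, 90), (-26, 42, 64, 98), (-24, 46, 69, 106), (24, 46, 70, 106), (26, 43, 67, 104), (28, 42, 62, 92), (30, 82, 92, 101), (32, 84, 95, 103), (34, 95, 107, 119), (36, 136, 154, 170), (38, 141, 160, 176)]
20 [(-38, 142, 161, 178), (-36, 136, 153, 170), (-34, 142, 160, 179), (-32, 143, 162, 180), (-30, 145, 163, 181), (-28, 87, 109, 143), (-26, 68, 106, 165), (-24, 74, 114, 181), (24, 43, 65, 100), (26, 42, 65, 100), (28, 41, 59, 88), (30, 83, 94, 103), (32, 82, 93, 102), (34, 82, 92, 102), (36, 82, 92, 101), (38, 82, 93, 102)]
px [317.  80.] at h/2 [600.7   7. ] [62.  84.8] 71.0 at h [599.4   3.3] [56.4 77.1] 71.0
px [317. 210.] at h/2 [571.6 -69.9] [28.2 61.7] 161.1 at h [571.9 -69.2] [27.6 60.4] 161.1
```

Planer: centre about (599.4,4), yaw 71.0°, on the block's centre within about 1.5 mm. The row's lateral drift needs a check: wide about +1 mm, quoin about -2.3 mm. I'll measure that against the bars.

```bash
cat > row.py <<'E'
from w import *
f=wrist(); im=f["pixels"]; hv=cv2.cvtColor(im,cv2.COLOR_BGR2HSV)
a=np.radians(71.1);Y=np.array([np.cos(a),np.sin(a)]);X=np.array([Y[1],-Y[0]]);C=np.array([600,5.6])
def line(y,z):
    xs=np.arange(-95,95,.5); P=np.c_[C+np.outer(xs,X)+Y*y,np.full(len(xs),z)]/1000
    q=cv2.projectPoints(P,cv2.Rodrigues(f["R"])[0],f["t"],np.array(f["K"]),np.array(f["dist_coeffs"]))[0].astype(np.float32)
    return xs,cv2.remap(im,q.reshape(1,-1,2),None,cv2.INTER_LINEAR)[0].astype(float),cv2.remap(hv,q.reshape(1,-1,2),None,cv2.INTER_NEAREST)[0]
for y in(60,70,-47,-53,-58,-70,-75,-80,-90):
    xs,c,h=line(y,16); g=np.abs(np.gradient(c,axis=0)).sum(1)
    pk=[x for i,x in enumerate(xs[1:-1],1) if g[i]>16 and g[i]>=g[i-1] and g[i]>=g[i+1]]
    print(y,pk)
E
python3 row.py
```

```text
60 [np.float64(-78.0), np.float64(-70.0), np.float64(-67.5), np.float64(-62.0), np.float64(-55.5), np.float64(-18.5), np.float64(58.0), np.float64(60.5), np.float64(65.5), np.float64(68.5), np.float64(76.0)]
70 [np.float64(-77.5), np.float64(-70.0), np.float64(-67.5), np.float64(-62.5), np.float64(-57.0), np.float64(-19.0), np.float64(60.5), np.float64(66.0), np.float64(68.0), np.float64(76.0), np.float64(76.5)]
-47 [np.float64(-78.5), np.float64(-68.5), np.float64(-62.5), np.float64(-54.5), np.float64(-50.0), np.float64(-47.0), np.float64(16.5), np.float64(30.0), np.float64(49.0), np.float64(60.0), np.float64(65.0), np.float64(67.5), np.float64(75.5), np.float64(79.5), np.float64(84.5), np.float64(91.5)]
-53 [np.float64(-78.5), np.float64(-70.5), np.float64(-68.5), np.float64(-62.5), np.float64(-36.0), np.float64(-26.0), np.float64(-25.5), np.float64(48.0), np.float64(51.0), np.float64(56.0), np.float64(60.0), np.float64(65.5), np.float64(67.5), np.float64(75.5)]
-58 [np.float64(-79.0), np.float64(-71.0), np.float64(-68.5), np.float64(-68.0), np.float64(-66.0), np.float64(-62.5), np
[... 365 characters left out ...]
t64(-71.0), np.float64(-68.5), np.float64(-63.5), np.float64(-32.5), np.float64(-26.0), np.float64(-22.5), np.float64(-8.0), np.float64(3.5), np.float64(60.0), np.float64(62.5), np.float64(65.0), np.float64(67.5), np.float64(75.5)]
-80 [np.float64(-78.5), np.float64(-71.0), np.float64(-68.0), np.float64(-62.5), np.float64(-32.0), np.float64(-31.5), np.float64(-9.0), np.float64(1.5), np.float64(4.5), np.float64(27.5), np.float64(59.5), np.float64(62.5), np.float64(65.5), np.float64(67.5), np.float64(75.0)]
-90 [np.float64(-78.5), np.float64(-71.5), np.float64(-68.0), np.float64(-63.0), np.float64(-32.0), np.float64(27.5), np.float64(60.0), np.float64(65.0), np.float64(68.0), np.float64(75.5)]
```

Measured against the side bars (chase centre about -0.8 mm at the head, -1.6 mm at the foot), the pieces sit at wide +1.9, lino about +1.2, narrow about 0 and quoin -0.6 mm. The row is straight and in the middle within 2 mm, so I'm handing in.

```bash
python3 -c "
from station import env,telemetry
print(telemetry.state()['clock'],env.finish_job())"
```

```text
the job is handed in; nothing more can be done
43.5 None
```

I handed in the job at 43.5 s. The wide furniture, lino block, narrow furniture and quoin were each pushed up until they touched, in one row within 2 mm of the chase's middle; the planer sits squarely on the block, within about 2 mm of its centre, and the weight, tin and loupe were never approached, though I took no final picture of them.

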